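# Pack the sealed specimens into the transport carrier

### The job

Pack the four capped specimen containers into the white transport carrier for collection, each standing upright and fully down in the grey holder whose pocket matches its size; set them down, do not drop them. The two containers standing without lids are not sealed, so they do not travel: leave them standing where they are.

Things in the scene. Friction and masses are not known exactly. Their poses are not given: they have to be found in the camera images.
- jar: Large capped specimen jar, standing upright on the bench: round frosted body 58 mm in diameter, knurled red screw cap 64 mm in diameter and 18 mm tall screwed on (solid closed top), 76 mm tall over the cap. Origin: centre of the underside; z up through the cap.
- pot: Medium capped specimen pot, squat, standing upright on the bench: round frosted body 44 mm in diameter, knurled red screw cap 50 mm in diameter and 16 mm tall screwed on (solid closed top), 60 mm tall over the cap. Origin: centre of the underside; z up through the cap.
- universal: Tall slim capped specimen tube with flat bottom, standing upright on the bench: round frosted body 28 mm in diameter, knurled red screw cap 32 mm in diameter and 18 mm tall screwed on (solid closed top), 86 mm tall over the cap. Origin: centre of the underside; z up through the cap.
- bijou: Smallest capped specimen vial, standing upright on the bench: round frosted body 20 mm in diameter, knurled red screw cap 23 mm in diameter and 14 mm tall screwed on (solid closed top), 50 mm tall over the cap. Origin: centre of the underside; z up through the cap.
- holder_jar: Holder for the large jar: fixed grey block 86 mm square, 30 mm tall, with a central round pocket 66 mm wide, 25 mm deep (floor 5 mm above the block's underside). One of four, 2 x 2 at 89 mm pitch, in any order in the fixed white carrier (190 mm square, walls 6 mm thick, 34 mm high). Origin: centre of the block's underside, 6 mm above the bench; x, y along the carrier's sides; z up.
- holder_pot: Holder for the squat pot: fixed grey block 86 mm square, 30 mm tall, with a central round pocket 52 mm wide, 25 mm deep (floor 5 mm above the block's underside). One of four, 2 x 2 at 89 mm pitch, in any order in the fixed white carrier (190 mm square, walls 6 mm thick, 34 mm high). Origin: centre of the block's underside, 6 mm above the bench; x, y along the carrier's sides; z up.
- holder_universal: Holder for the tall slim tube: fixed grey block 86 mm square, 30 mm tall, with a central round pocket 36 mm wide, 25 mm deep (floor 5 mm above the block's underside). One of four, 2 x 2 at 89 mm pitch, in any order in the fixed white carrier (190 mm square, walls 6 mm thick, 34 mm high). Origin: centre of the block's underside, 6 mm above the bench; x, y along the carrier's sides; z up.
- holder_bijou: Holder for the small vial: fixed grey block 86 mm square, 30 mm tall, with a central round pocket 28 mm wide, 25 mm deep (floor 5 mm above the block's underside). One of four, 2 x 2 at 89 mm pitch, in any order in the fixed white carrier (190 mm square, walls 6 mm thick, 34 mm high). Origin: centre of the block's underside, 6 mm above the bench; x, y along the carrier's sides; z up.
- open_pot: Open pot without lid, empty, to be left alone: the same frosted body as the capped pot, 44 mm in diameter, 54 mm tall, wall 2.5 mm, open mouth at the top. Stands among the capped ones. Its red lid lies loose on the bench, not part of the job. Origin: centre of the underside; z up.
- open_universal: Open slim tube without lid, empty, to be left alone: the same frosted body as the capped slim tube, 28 mm in diameter, 80 mm tall, wall 2.5 mm, open mouth at the top. Stands among the capped ones. Its red lid lies loose on the bench, not part of the job. Origin: centre of the underside; z up.
Mind the look-alikes: they are no part of the job. Leave any black look-alike of the bijou alone. What is shaped like the universal but blue is not meant.

How it is judged:
By the outcome, as a careful person would: the job done as asked, in the order asked, and still so for the second after the job is handed in, with the robot touching nothing.
It also fails if it takes over 106 s, if anything falls off the work surface, if the arm or the gripper's body presses on something with over 40 N, if the wrist force passes 120 N, or if a joint passes its speed limit or range.

### The arm

A 7-joint arm with a two-finger parallel gripper is mounted at the origin on the work surface. World frame = base frame: x ahead of the robot, y to its left, z up, the work surface at z = 0. Lengths are in mm, angles in rad, forces in N, time in s.
With the tool pointing down it reaches from about 425 to 875 mm from the base axis. Payload 8.4 kg.
Tool frame: the origin (TCP) lies where the fingers leave the gripper's body, on its centre line; the fingertips stand 70 mm ahead of it and the grasp point (between the pads) lies 51 mm ahead of it; z points along the fingers, y is the line along which they close (so a half turn about z gives the same grasp; the last joint's range is limited). The gripper opens to 87 mm and grips with 3 to 60 N. Pads are 19 mm wide; open, the fingers measure 117 mm over their backs; the gripper's body (75 mm by 190 mm) begins 51 mm behind the grasp point.
Start: joints at [-0.099, 0.333, 0.04, 1.465, -0.013, 1.343, -0.059], TCP at [649.975, -0.013, 292.246] pointing down, gripper open.
Joint ranges: [-2.58, 2.58], [-0.38, 2.09], [-1.3, 1.39], [0.25, 2.4], [-1.5, 4.64], [0.08, 2.09], [-2.65, 2.65]. Speed limits (rad/s): [2.22, 2.22, 2.79, 2.79, 3.14, 3.14, 3.14].

### API

Orientations are given as a unit quaternion [x, y, z, w].
In Python, from cell import * gives the robot as it stands.
- The arm moves only by the shell command python3 -m pendant 'ROWS' [FORCE]. ROWS is JSON, a list that holds one entry, the list of rows, each a list of 5 numbers: the opening, from -1 (shut) to 1 (fully open), then the shift along the tool's x, y, z in units of 25 mm (1.0 is 25 mm), then the turn about the tool's z in units of 6 degrees (1.0 is 6 degrees). In form: [[[gripper, dx, dy, dz, yaw], ...]]. A call has 1 to 20 rows; each row shifts and turns the commanded pose from where the row before left it, along the tool's axes as they then stand; what a row does not reach is not made up. A row lasts 1/10 s, in which the tool goes at most 50 mm and 8.59 degrees, less where a joint would pass 70% of its speed; a pose out of reach is approached as far as the arm can. A call is refused whole if a number of a shift passes 1 or a number of a turn 1, either way. A call with a gripper value outside its range is refused whole. The fingers move at their own pace and stop on an object; FORCE is the grip in N (left out, the last holds). Time passes only in rows, so rows that do not move let the fingers close. It gives the time, the measured TCP pose, the force, the opening and the grip force at its end, in the units of the state.
- state(): the state, without advancing time (a new reading comes with each control period).
- read_camera(name): name is "scene" or "side" or "wrist"; returns the picture (420x560x3 uint8, red, green, blue); there is no depth.
- camera_info(name): a dict with "intrinsics" (3x3 intrinsics, pixels), "R" (3x3) and "t" (3): a world point X has camera coordinates R X + t. Camera axes: x right, y down, z forward; pixel columns grow to the right and rows downward; lengths in mm; the calibration is good to about 2 mm. A picture is of the moment at which its call begins: read the wrist's pose just before it. camera_info takes no time and is no camera call; for the wrist camera it gives the pose at the moment of the call.
- hand_in(): hands the job in; it is judged then, once.
Trained networks look in the newest picture that a camera, given by its name, has taken for a name from the list of things; names that differ only in an ending like _2 or _b are one class to them, and where a whole thing is asked for, a point or a joint stands for the part that bears it (a point fixed in the world has none). Each returns a list of dicts, best first, with "conf" (0 to 1); they miss things now and then, are a little off and sometimes report something else, mostly with a low value. They report only what shows in the picture. A call takes as long as a camera call. They do not tell look-alikes from the thing itself.
- recognise(camera, thing): "position" ([column, row] in pixels, amid what is visible of it).
- cut_out(camera, thing): "mask" (420x560 bool, what is visible of it) and "position" ([column, row] in pixels, amid what is visible of it).
The state is a dict: "time": time; "q": joint angles; "joint_velocities": joint speeds; "effort": joint torques, N m; "tcp_pos": TCP position; "tcp_rot": TCP orientation; "contact_force": force on the tool from outside, world axes, zero at the start; "ft_torque": the same for the moment, N m; "opening": finger opening in mm; "grasp_force": force on a finger pad.
Only numpy, scipy, OpenCV 4.12 (cv2) and the standard library are available. Lean on these libraries where they do the work, as an engineer would, in place of code of your own. Each camera call takes 0.05 s, during which the arm holds its last target. There are 200 camera calls.

## Working session

There is one attempt and no reset: what is moved stays moved. The work goes in short steps, Python scripts to look and compute and a shell command to move; the robot and the scene stay as the last step left them, time stands still between calls to the robot, and variables do not carry over. Pictures are saved under pics/ and viewed, at most 14 in all, crops included, and the job is handed in when it is done.

```bash
mkdir -p pics; python3 - <<'E'
from cell import *
import cv2
for c in ("scene","side","wrist"):
    cv2.imwrite(f"pics/{c}0.png",read_camera(c)[:,:,::-1])
    i=camera_info(c);print(c,i)
print(state())
E
```

```text
scene {'intrinsics': array([[419.67213946,   0.        , 284.51492481],
       [  0.        , 419.67213946, 209.78816473],
       [  0.        ,   0.        ,   1.        ]]), 'R': array([[ 0.16117257,  0.9868813 ,  0.00941831],
       [ 0.60769941, -0.09171803, -0.78885311],
       [-0.77764056,  0.13286498, -0.61450961]]), 't': array([-115.16196575, -269.72351006, 1267.03875002])}
side {'intrinsics': array([[407.6394599 ,   0.        , 275.12609729],
       [  0.        , 407.6394599 , 209.23927248],
       [  0.        ,   0.        ,   1.        ]]), 'R': array([[-0.72414942, -0.68955521,  0.01101017],
       [-0.42012969,  0.42843413, -0.79995952],
       [ 0.54689913, -0.58391592, -0.59995295]]), 't': array([382.91966646, 232.50011032, 605.13222356])}
wrist {'intrinsics': array([[359.63361237,   0.        , 279.41952393],
       [  0.        , 359.63361237, 212.50285166],
       [  0.        ,   0.        ,   1.        ]]), 'R': array([[ 9.99999139e-01,  1.08310166e-03, -7.40317208e-04],
       [ 1.24563869e-03, -9.60969451e-01,  2.76651700e-01],
       [-4.11780306e-04, -2.766
[... 151 characters left out ...]
027,  1.46602211, -0.01337046,
        1.34330353, -0.05849227]), 'joint_velocities': array([-2.06531508e-04, -3.34449701e-03,  1.76374161e-04, -1.99592433e-03,
        7.37400470e-05, -9.11747327e-04, -3.98038963e-04]), 'effort': array([ 1.24259990e-03, -6.56844234e+01,  1.33660264e+00, -4.04110801e+01,
       -5.95439016e-02,  4.17590642e-02, -1.22402304e-05]), 'tcp_pos': array([ 6.49738311e+02, -2.87010898e-02,  2.91593703e+02]), 'tcp_rot': array([ 7.07109459e-01,  7.07103847e-01, -4.63712196e-04, -3.84501586e-04]), 'contact_force': array([ 0.27442909, -0.00364229, -0.9529703 ]), 'ft_torque': array([-0.01763007,  0.03610599,  0.02315239]), 'grasp_force': 0.0, 'opening': 87.23328576990157}
```

View pics/scene0.png

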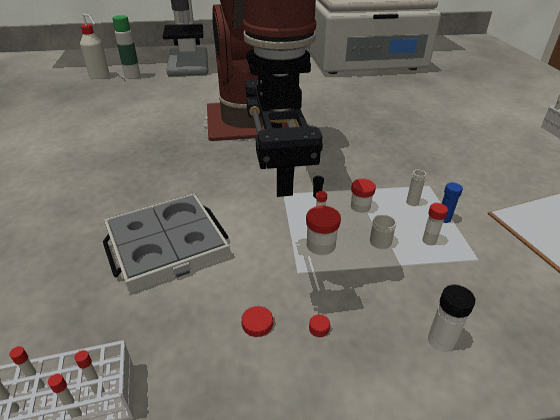

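View pics/side0.png

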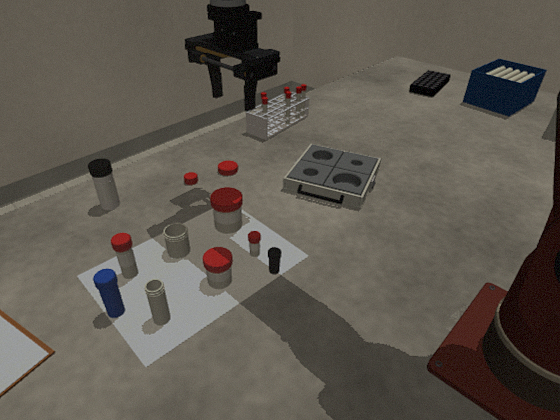

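View pics/wrist0.png

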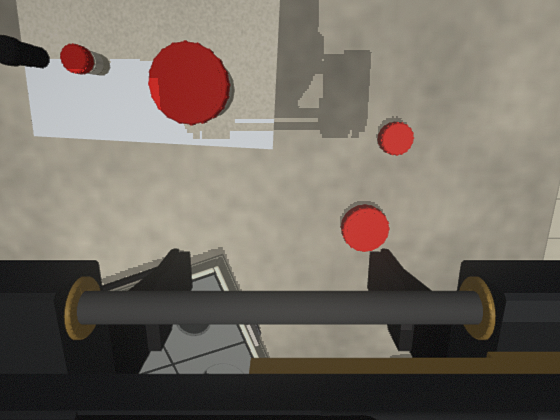

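The pictures show the capped four, the open pair, the black vial and the blue tube on the mat at +y. In the scene picture the jar is at about (322,230), the pot at (363,195), the universal at (434,225) and the bijou at (321,203). The carrier is at about (167,240), with its large pocket at (180,209). Next I'll fit the poses.

```bash
cat > h.py <<'E'
from cell import *
import numpy as np, cv2
from scipy.optimize import least_squares
def proj(info,X):
    p=(info["R"]@np.atleast_2d(X).T).T+info["t"]; p=p@info["intrinsics"].T
    return p[:,:2]/p[:,2:]
def back(info,uv,z):
    C=-info["R"].T@info["t"]; d=info["R"].T@np.linalg.solve(info["intrinsics"],[uv[0],uv[1],1.])
    return (C+d*(z-C[2])/d[2])[:2]
A=np.linspace(0,2*np.pi,72,endpoint=False)
def ring(r,z): return np.c_[r*np.cos(A),r*np.sin(A),0*A+z]
DIM=dict(jar=(29,32,18,76),pot=(22,25,16,60),universal=(14,16,18,86),bijou=(10,11.5,14,50),open_pot=(22,22,9,54),open_universal=(14,14,9,80))
def model(n):
    r,R,c,h=DIM[n]; return np.r_[ring(r,0),ring(R,h-c),ring(R,h)]
def bbox(m): 
    r,c=np.where(m); return np.array([c.min()-.5,r.min()-.5,c.max()+.5,r.max()+.5])
def pb(info,X): p=proj(info,X); return np.r_[p.min(0),p.max(0)]
E
python3 - <<'E'
from h import *
I={c:camera_info(c) for c in("scene","side")}
ov={c:read_camera(c)[:,:,::-1].copy() for c in I}
for n in DIM:
    D={c:[d for d in cut_out(c,n) if d["conf"]>.3][:4] for c in I}
    z=DIM[n][3]/2; M=model(n); res=[]
    for a in D["scene"]:
        for b in D["side"]:
            ba,bb=bbox(a["mask"]),bbox(b["mask"])
            x0=back(I["scene"],a["position"],z)
            f=lambda p:np.r_[pb(I["scene"],M+[*p,0])-ba,pb(I["side"],M+[*p,0])-bb]
            s=least_squares(f,x0,loss="soft_l1"); res.append((s.cost,s.x.round(1),a["position"],b["position"],a["conf"],b["conf"],f(s.x).round(1)))
    for r in sorted(res,key=lambda r:r[0])[:2]: print(n,*r)
for n in("holder_jar","holder_pot","holder_universal","holder_bijou"):
    for c in I:
        for d in cut_out(c,n)[:3]:print(n,c,round(d["conf"],2),d["position"],back(I[c],d["position"],36).round(1),d["mask"].sum())
E
```

```text
jar 0.5642963352087746 [571.6  96.9] [321.7, 229.3] [226.7, 210.8] 0.59 0.74 [ 0.6 -0.3  0.1  0.   0.  -0.6  0.5 -0.3]
pot 2.5671406419376774 [464.1 211.7] [358.9, 194.4] [218.8, 268.5] 0.85 0.82 [-0.2  0.3  1.   2.2  0.5 -0.3  0.3  1.1]
pot 86.47269313522685 [455.5 152.5] [358.9, 194.4] [254.9, 244.1] 0.85 0.51 [-27.    0.4 -27.    2.3 -15.2   2.4  -0.   18. ]
universal 0.7636295300105047 [593.3 315.1] [435.8, 218.7] [123.5, 252.2] 0.67 0.75 [ 0.2  0.1  0.1  0.7  0.2 -0.3  0.3  1. ]
universal 4.836893943411871 [533.4 377.9] [449.1, 194.5] [110.8, 289.9] 0.78 0.64 [-3.9  0.1  1.5  0.6 -0.1 -0.5  0.3  1.3]
bijou 2.5234435901661287 [411.3 124.7] [316.8, 186.0] [271.6, 258.4] 0.71 0.5 [-0.  -0.3  0.8  2.3  1.  -0.6 -0.1  0.5]
bijou 9.169409607926356 [469.7 119. ] [320.1, 198.9] [256.1, 241.2] 0.45 0.71 [ 0.1 -0.2  0.6  9.3  0.7 -0.5  0.1  0.6]
open_pot 0.7883544357317953 [581.  217.2] [381.7, 231.8] [176.4, 239.7] 0.83 0.86 [-0.2 -0.   0.7  0.3 -0.2 -0.2  1.   0.3]
open_universal 0.6197572621312153 [466.5 333. ] [415.0, 188.6] [155.7, 296.3] 0.68 0.75 [ 0.4  0.5 -0.2  0.6 -0.1 -0.1  0.4  0.5]
holder_jar scene 0.71 [178.4, 212.8] [ 473.6 -179.5] 1136
holder_jar side 0.71 [343.7, 181.5] [ 468.6 -164.6] 856
holder_pot scene 0.82 [146.1, 256.2] [ 592.6 -232.2] 1718
holder_pot side 0.79 [325.7, 157.3] [ 567.1 -224. ] 554
holder_universal scene 0.73 [193.6, 241.2] [ 565.  -148.4] 1487
holder_universal scene 0.58 [145.5, 256.2] [ 592.4 -233.2] 1659
holder_universal side 0.6 [311.7, 173.8] [ 542.3 -138.7] 780
holder_universal side 0.47 [228.8, 209.7] [575.3  91. ] 1257
holder_bijou scene 0.71 [134.2, 225.9] [ 502.6 -263. ] 1387
holder_bijou side 0.9 [356.2, 164.3] [ 492.6 -249.4] 622
```

```bash
python3 -m pendant '[[[1,-0.92,-0.4,0,0],[1,-0.92,-0.4,0,0],[1,-0.92,-0.4,0,0],[1,-0.92,-0.4,0,0],[1,-0.92,-0.4,0,0],[1,-0.92,-0.4,0,0],[1,-0.92,-0.4,0,0],[1,-0.92,-0.4,0,0],[1,-0.92,-0.4,0,0],[1,-0.92,-0.4,0,0],[1,-0.92,-0.4,0,0],[1,-0.92,-0.4,0,0],[1,0,0,0,0],[1,0,0,0,0]]]' 20
python3 - <<'E'
from h import *
i=camera_info("wrist");cv2.imwrite("pics/w1.png",read_camera("wrist")[:,:,::-1])
np.savez("w1.npz",K=i["intrinsics"],R=i["R"],t=i["t"])
for n in("holder_jar","holder_pot","holder_universal","holder_bijou"):
    for d in cut_out("wrist",n)[:2]:print(n,round(d["conf"],2),d["position"],back(i,d["position"],36).round(1),bbox(d["mask"]),d["mask"].sum())
E
```

```text
time: 2.65
tcp_pos: [529.8, -276.4, 292.3]
tcp_rot: [0.708, 0.707, 0.0, 0.0]
contact_force: [0.1, 0.8, -0.2]
opening: 86.8
grasp_force: 0.0
holder_jar 0.89 [215.6, 79.5] [ 472.7 -175. ] [152.5  17.5 274.5 143.5] 9561
holder_jar 0.55 [249.4, 172.9] [ 501.5 -260.6] [192.5 116.5 303.5 227.5] 7657
holder_pot 0.68 [336.5, 137.7] [ 584.9 -226.9] [279.5  82.5 390.5 197.5] 8110
holder_bijou 0.94 [250.9, 172.8] [ 502.9 -260.5] [192.5 116.5 304.5 227.5] 7762
```

View pics/w1.png

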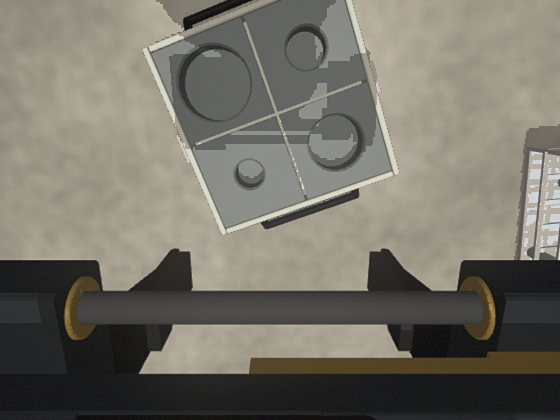

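The wrist picture shows the jar pocket at (215,83), the universal's at (305,46), the pot's at (335,140) and the bijou's at (250,173). I'll refine these by fitting the known rim circles at 89 mm pitch.

```bash
cat > car.py <<'E'
from h import *
from scipy.optimize import minimize
w=np.load("w1.npz"); i=dict(intrinsics=w["K"],R=w["R"],t=w["t"])
R0=dict(jar=33,universal=18,pot=26,bijou=14); P=dict(jar=(215,83),universal=(305,46),pot=(335,140),bijou=(250,173))
c={n:back(i,P[n],36) for n in P}; print({n:v.round(1) for n,v in c.items()})
# grid: jar(-,+) universal(+,+) pot(+,-) bijou(-,-)
S=dict(jar=(-1,1),universal=(1,1),pot=(1,-1),bijou=(-1,-1))
def ctr(p,n): 
    a=p[2];return np.array(p[:2])+44.5*np.array([[np.cos(a),-np.sin(a)],[np.sin(a),np.cos(a)]])@S[n]
def fitimg(img,i,x0,sg):
    g=cv2.GaussianBlur(cv2.cvtColor(img,cv2.COLOR_BGR2GRAY).astype(np.float32),(0,0),sg)
    def cost(p):
        s=0
        for n in P:
            o=[*ctr(p,n),0]
            v=[]
            for dr in(1.5,-1.5):
                q=proj(i,ring(R0[n]+dr,36)+o).astype(np.float32)
                v.append(cv2.remap(g,q[:,:1],q[:,1:],cv2.INTER_LINEAR).ravel())
            s+=np.clip(v[0]-v[1],-15,15).mean()
        return -s
    return minimize(cost,x0,method="Nelder-Mead",options=dict(initial_simplex=np.array(x0)+np.array([[-2,-2,-.02],[4,0,0],[0,4,0],[0,0,.05]])))
m=np.mean(list(c.values()),0); d=c["universal"]-c["jar"]+c["pot"]-c["bijou"]
x0=[*m,np.arctan2(d[1],d[0])]
for f,ii,k in(("w1",i,1.2),("scene0",camera_info("scene"),1),("side0",camera_info("side"),1)):
    s=fitimg(cv2.imread(f"pics/{f}.png"),ii,x0,k);print(f,np.round(x0,3),s.x.round(3),s.fun,{n:ctr(s.x,n).round(1) for n in P})
    if f=="w1": p=s.x
im=cv2.imread("pics/w1.png")
im=cv2.resize(im,None,fx=2,fy=2,interpolation=cv2.INTER_CUBIC)
for n in P: cv2.polylines(im,[(proj(i,ring(R0[n],36)+[*ctr(p,n),0])*2+.5).astype(int)],True,(0,255,0),1)
cv2.imwrite("pics/w1o.png",im[0:480,260:840])
E
python3 car.py
```

```text
{'jar': array([ 472. , -177.9]), 'universal': array([ 553.4, -147. ]), 'pot': array([ 583.6, -229.1]), 'bijou': array([ 502. , -260.7])}
w1 [ 5.27764e+02 -2.03672e+02  3.67000e-01] [ 5.28534e+02 -2.02690e+02  3.40000e-01] -32.34823226928711 {'jar': array([ 471.7, -175.6]), 'universal': array([ 555.6, -145.9]), 'pot': array([ 585.3, -229.8]), 'bijou': array([ 501.4, -259.5])}
scene0 [ 5.27764e+02 -2.03672e+02  3.67000e-01] [ 5.27363e+02 -2.04988e+02  3.48000e-01] -48.06610870361328 {'jar': array([ 470.4, -178.3]), 'universal': array([ 554., -148.]), 'pot': array([ 584.4, -231.6]), 'bijou': array([ 500.7, -262. ])}
side0 [ 5.27764e+02 -2.03672e+02  3.67000e-01] [ 5.24895e+02 -2.01186e+02  3.48000e-01] -44.10756301879883 {'jar': array([ 467.9, -174.6]), 'universal': array([ 551.5, -144.2]), 'pot': array([ 581.9, -227.8]), 'bijou': array([ 498.3, -258.2])}
```

View pics/w1o.png

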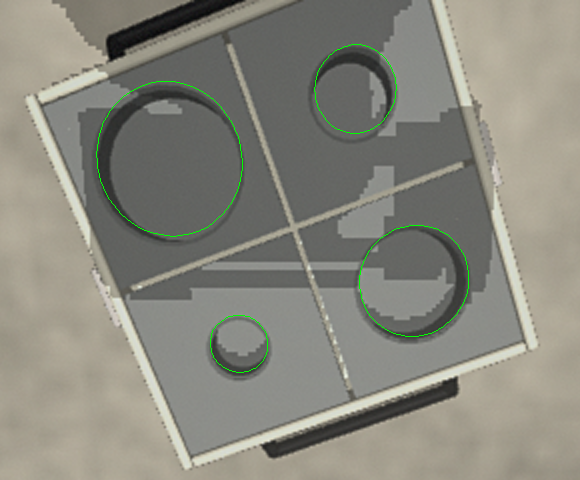

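The overlay fits, although the wrist rims sit about 1–2 mm high. All three cameras agree to within 3 mm, so I take the centre as (527,-203.5) with yaw 0.348. Next I move above the jar and check it with the wrist camera.

```bash
python3 -m pendant '[[[1,1,0.1,0,0],[1,1,0.1,0,0],[1,1,0.1,0,0],[1,1,0.1,0,0],[1,1,0.1,0,0],[1,1,0.1,0,0],[1,1,0.1,0,0],[1,1,0.1,0,0],[1,1,0.1,0,0],[1,1,0.1,0,0],[1,1,0.1,0,0],[1,1,0.1,0,0],[1,1,0.1,0,0],[1,1,0.2,0,0],[1,0.93,0.17,0,0],[1,0,0,0,0],[1,0,0,0,0]]]' 20
cat > wr.py <<'E'
from h import *
import sys
def red(n,k=None):
    i=camera_info("wrist");im=read_camera("wrist");s=state()
    if k: cv2.imwrite(f"pics/{k}.png",im[:,:,::-1])
    hsv=cv2.cvtColor(im,cv2.COLOR_RGB2HSV)
    m=(((hsv[...,0]<8)|(hsv[...,0]>172))&(hsv[...,1]>150)&(hsv[...,2]>60)).astype(np.uint8)
    m=cv2.morphologyEx(m,cv2.MORPH_OPEN,np.ones((3,3)))
    N,L,st,ce=cv2.connectedComponentsWithStats(m)
    r,R,c,h=DIM[n]; M=np.r_[ring(R,h-c),ring(R,h)]
    for j in range(1,N):
        if st[j,4]<60: continue
        x,y,w,hh=st[j,:4]; b=np.array([x-.5,y-.5,x+w-.5,y+hh-.5])
        f=lambda p:pb(i,M+[*p,0])-b
        q=least_squares(f,back(i,ce[j],h))
        print(n,b,q.x.round(1),"res",f(q.x).round(1),"delta units dx(y),dy(x)",((q.x[1]-s["tcp_pos"][1])/25).round(2),((q.x[0]-s["tcp_pos"][0])/25).round(2))
    print(s["tcp_pos"].round(1),s["opening"])
if __name__=="__main__": red(*sys.argv[1:])
E
python3 wr.py jar
```

```text
time: 4.6
tcp_pos: [571.6, 97.9, 292.1]
tcp_rot: [0.706, 0.708, -0.0, -0.0]
contact_force: [1.0, -0.8, 0.7]
opening: 86.7
grasp_force: 0.0
jar [124.5  30.5 187.5  94.5] [472.3 206.7] res [-11.   -9.9  11.7  12.7] delta units dx(y),dy(x) 4.39 -3.97
jar [160.5 157.5 186.5 181.5] [480.2 120.4] res [-25.3 -24.   26.9  27.1] delta units dx(y),dy(x) 0.94 -3.66
jar [247.5 163.5 318.5 234.5] [575.5  95.1] res [-0.8 -1.2  0.8  1.3] delta units dx(y),dy(x) -0.07 0.16
jar [444.5 215.5 475.5 244.5] [738.6  64.6] res [-24.6 -19.8  23.2  22.6] delta units dx(y),dy(x) -1.29 6.68
[571.7  96.9 292.2] 86.89158539120848
```

```bash
python3 -m pendant '[[[1,-0.04,0.06,1,0],[1,0,0,1,0],[1,0,0,1,0],[1,0,0,1,0],[1,0,0,1,0],[1,0,0,1,0],[1,0,0,0.6,0],[1,0,0,0.4,0],[1,0,0,0,0],[-1,0,0,0,0],[-1,0,0,0,0],[-1,0,0,0,0],[-1,0,0,0,0],[-1,0,0,0,0],[-1,0,0,0,0],[-1,0,0,0,0],[-1,0,0,0,0]]]' 30
```

```text
time: 6.35
tcp_pos: [573.7, 96.3, 117.9]
tcp_rot: [0.707, 0.707, 0.0, 0.0]
contact_force: [0.7, -0.0, 6.0]
opening: 62.7
grasp_force: 30.0
```

```bash
python3 -m pendant '[[[-1,0,0,-0.5,0],[-1,0,0,-1,0],[-1,0,0,-1,0],[-1,0,0,-1,0],[-1,0,0,-1,0],[-1,-0.93,-0.35,-0.5,0],[-1,-1,-0.4,0,0],[-1,-1,-0.4,0,0],[-1,-1,-0.4,0,0],[-1,-1,-0.4,0,0],[-1,-1,-0.4,0,0],[-1,-1,-0.4,0,0],[-1,-1,-0.4,0,0],[-1,-1,-0.4,0,0],[-1,-1,-0.4,0,0],[-1,-1,-0.4,0,0],[-1,0,-0.2,0,0],[-1,0,0,0,0],[-1,0,0,0,0]]]'
python3 wr.py jar w2
python3 - <<'E'
from h import *
I={c:camera_info(c) for c in("scene","side")}
for c in I: cv2.imwrite(f"pics/{c}2.png",read_camera(c)[:,:,::-1])
D={c:cut_out(c,"jar") for c in I}; M=model("jar")
z0=state()["tcp_pos"][2]-117.9
for a in D["scene"][:2]:
  for b in D["side"][:2]:
    A,B=bbox(a["mask"]),bbox(b["mask"])
    f=lambda p:np.r_[pb(I["scene"],M+p)-A,pb(I["side"],M+p)-B]
    s=least_squares(f,[*back(I["scene"],a["position"],z0+38),z0],loss="soft_l1");print(s.cost,s.x.round(1),f(s.x).round(1))
E
```

```text
time: 8.25
tcp_pos: [459.7, -176.1, 242.5]
tcp_rot: [0.707, 0.707, 0.0, -0.0]
contact_force: [-0.9, 0.7, -1.2]
opening: 62.3
grasp_force: 30.0
jar [204.5 214.5 354.5 290.5] [ 460.7 -209.5] res [ 33.6  -4.8 -33.6   2.6] delta units dx(y),dy(x) -1.34 0.03
jar [213.5 323.5 345.5 357.5] [ 460.9 -291.5] res [ 27.7 -21.8 -27.7  21.4] delta units dx(y),dy(x) -4.62 0.04
[ 459.9 -176.   242.4] 62.11951670430296
8.408643046546683 [ 465.  -177.6  120.6] [-0.  -3.5 -0.   4.5 -1.9 -0.1  1.7  0.3]
508.6088919361099 [726.2 190.4 153.5] [ -30.8  -24.7   -0.8    1.2 -231.6   -0.7 -220.2    5.1]
```

```bash
python3 -m pendant '[[[-1,-0.02,0.4,0,0],[-1,0,0,1,0],[-1,0,0,1,0],[-1,0,0,0.9,0],[-1,0,0,0,0],[-1,0,0,0.4,0],[-1,0,0,0.4,0],[-1,0,0,0.2,0],[-1,0,0,0,0]]]'
python3 - <<'E'
from h import *
a=read_camera("scene")[:,:,::-1];b=read_camera("side")[:,:,::-1]
f=lambda im,c,r:cv2.resize(im[r:r+150,c:c+130],None,fx=3,fy=3)
cv2.imwrite("pics/p3.png",np.hstack([f(a,120,130),f(b,270,80)]));print(state()["contact_force"])
E
```

```text
time: 9.4
tcp_pos: [469.3, -177.4, 144.3]
tcp_rot: [0.707, 0.707, -0.0, -0.0]
contact_force: [0.1, -0.7, -0.9]
opening: 62.5
grasp_force: 30.0
[ 0.80091586 -0.58617545 -1.70801922]
```

View pics/p3.png

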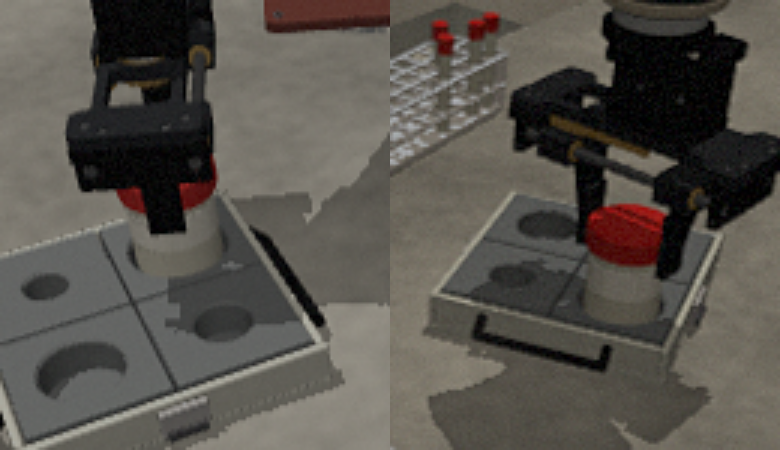

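The jar is entering its pocket with free clearance all round and no contact force. I'll lower it, release it and rise.

```bash
python3 -m pendant '[[[-1,0,0,0.3,0],[-1,0,0,0.2,0],[-1,0,0,0.1,0],[-1,0,0,0.02,0],[-1,0,0,0,0]]]'
```

```text
time: 10.0
tcp_pos: [469.4, -177.5, 129.2]
tcp_rot: [0.707, 0.707, -0.0, -0.0]
contact_force: [-0.0, 0.3, -2.0]
opening: 62.3
grasp_force: 30.0
```

```bash
python3 -m pendant '[[[-1,0,0,0.02,0],[-1,0,0,0,0],[-1,0,0,0,0]]]'; python3 -m pendant '[[[-1,0,0,0.03,0],[-1,0,0,0,0],[-1,0,0,0,0]]]'
```

```text
time: 10.3
tcp_pos: [469.6, -177.6, 128.9]
tcp_rot: [0.707, 0.707, 0.0, 0.0]
contact_force: [-0.3, 0.7, -0.2]
opening: 62.3
grasp_force: 30.0
time: 10.6
tcp_pos: [469.6, -177.6, 128.9]
tcp_rot: [0.707, 0.707, 0.0, 0.0]
contact_force: [-4.8, 1.0, 9.9]
opening: 62.7
grasp_force: 30.0
```

```bash
python3 -m pendant '[[[1,0,0,0,0],[1,0,0,0,0],[1,0,0,0,0],[1,0,0,0,0],[1,0,0,-0.5,0],[1,0,0,-1,0],[1,0,0,-1,0],[1,0,0,-1,0],[1,0,0,-1,0],[1,0,0,-1,0],[1,0,0,-0.95,0],[1,0,0,0,0]]]'
python3 -m pendant '[[[1,1,-0.2,0,0],[1,1,0,0,0],[1,1,0,0,0],[1,1,0,0,0],[1,1,0,0,0],[1,1,0,0,0],[1,1,0,0,0],[1,1,0,0,0],[1,1,0,0,0],[1,1,0,0,0],[1,1,0,0,0],[1,1,0,0,0],[1,1,0,0,0],[1,1,0,0,0],[1,1,0,0,0],[1,0.55,0,0,0],[1,0,0,0,0],[1,0,0,0,0]]]'
python3 wr.py pot
```

```text
time: 11.8
tcp_pos: [470.7, -178.0, 293.5]
tcp_rot: [0.707, 0.707, 0.002, 0.003]
contact_force: [0.2, -0.3, -0.3]
opening: 87.0
grasp_force: 0.0
time: 13.6
tcp_pos: [464.6, 210.3, 289.2]
tcp_rot: [0.707, 0.707, -0.0, 0.0]
contact_force: [0.7, 0.6, 0.6]
opening: 87.2
grasp_force: 0.0
pot [427.5  48.5 469.5  93.5] [608.8 314.9] res [-13.1  -8.7  12.4  10.7] delta units dx(y),dy(x) 4.2 5.76
pot [254.5 166.5 307.5 219.5] [466.8 210.2] res [-0.8 -1.5  0.8  1.5] delta units dx(y),dy(x) 0.01 0.08
pot [275.5 270.5 296.5 290.5] [471.9 119.4] res [-14.9 -15.6  14.9  16.9] delta units dx(y),dy(x) -3.62 0.29
[464.7 209.8 289.2] 87.00608027884131
```

```bash
python3 -m pendant '[[[1,0.03,0.04,1,0],[1,0,0,1,0],[1,0,0,1,0],[1,0,0,1,0],[1,0,0,1,0],[1,0,0,1,0],[1,0,0,0.8,0],[1,0,0,0.6,0],[1,0,0,0,0],[-1,0,0,0,0],[-1,0,0,0,0],[-1,0,0,0,0],[-1,0,0,0,0],[-1,0,0,0,0],[-1,0,0,0,0],[-1,0,0,0,0],[-1,0,0,0,0],[-1,0,0,0,0]]]'
```

```text
time: 15.45
tcp_pos: [465.6, 212.1, 104.5]
tcp_rot: [0.707, 0.707, 0.0, 0.0]
contact_force: [0.5, 0.0, 2.9]
opening: 48.6
grasp_force: 30.0
```

```bash
python3 -m pendant '[[[-1,0,0,-0.5,0],[-1,0,0,-1,0],[-1,0,0,-1,0],[-1,0,0,-1,0],[-1,0,0,-1,0],[-1,0,0,-1,0],[-1,0,0,-0.5,0]]]'
python3 -m pendant '[[[-1,-1,0.3,0,0],[-1,-1,0.3,0,0],[-1,-1,0.3,0,0],[-1,-1,0.3,0,0],[-1,-1,0.3,0,0],[-1,-1,0.3,0,0],[-1,-1,0.3,0,0],[-1,-1,0.3,0,0],[-1,-1,0.3,0,0],[-1,-1,0.3,0,0],[-1,-1,0.3,0,0],[-1,-1,0.3,0,0],[-1,-1,0.3,0,0],[-1,-1,0.3,0,0],[-1,-1,0.3,0,0],[-1,-1,0.24,0,0],[-1,-1,0,0,0],[-1,-0.66,0,0,0],[-1,0,0,0,0],[-1,0,0,0,0]]]'
```

```text
time: 16.15
tcp_pos: [465.9, 212.3, 257.0]
tcp_rot: [0.707, 0.707, 0.001, 0.001]
contact_force: [-0.1, 0.0, -1.1]
opening: 48.4
grasp_force: 30.0
time: 18.15
tcp_pos: [583.9, -228.8, 254.0]
tcp_rot: [0.707, 0.707, 0.0, -0.0]
contact_force: [0.0, -0.3, -0.7]
opening: 48.6
grasp_force: 30.0
```

```bash
python3 -m pendant '[[[-1,-0.02,0,1,0],[-1,0,0,1,0],[-1,0,0,1,0],[-1,0,0,1,0],[-1,0,0,0.4,0],[-1,0,0,0.3,0],[-1,0,0,0.24,0],[-1,0,0,0,0]]]'
python3 - <<'E'
from h import *
a=read_camera("scene")[:,:,::-1];b=read_camera("side")[:,:,::-1]
f=lambda im,c,r:cv2.resize(im[r:r+150,c:c+130],None,fx=3,fy=3)
cv2.imwrite("pics/p4.png",np.hstack([f(a,100,150),f(b,270,80)]));print(state()["contact_force"],state()["tcp_pos"])
E
```

```text
time: 18.95
tcp_pos: [584.1, -229.7, 130.8]
tcp_rot: [0.707, 0.707, 0.0, -0.0]
contact_force: [-0.5, -0.4, -0.1]
opening: 48.3
grasp_force: 30.0
[0.18102093 0.24061529 0.27718563] [ 584.40946865 -230.0827673   131.6134096 ]
```

View pics/p4.png

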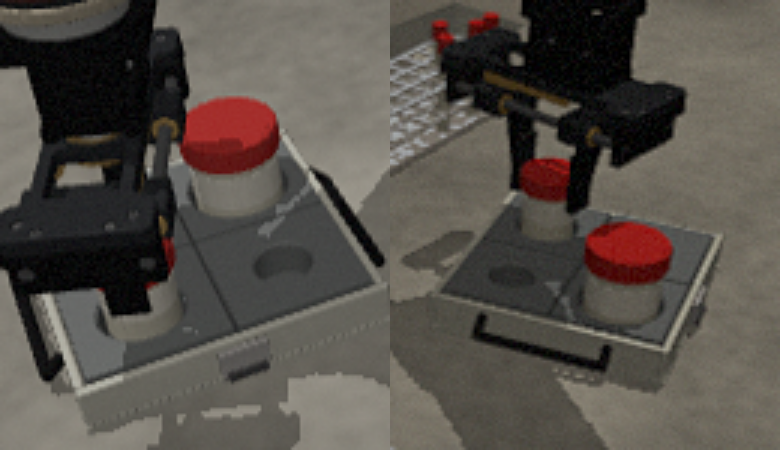

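The jar is seated, and the pot is entering its pocket with no contact force. I'll lower it 15.5 mm to a TCP height of about 115.5.

```bash
python3 -m pendant '[[[-1,0,0,0.3,0],[-1,0,0,0.2,0],[-1,0,0,0.1,0],[-1,0,0,0.03,0],[-1,0,0,0,0],[-1,0,0,0,0]]]';python3 -m pendant '[[[-1,0,0,0.03,0],[-1,0,0,0,0],[-1,0,0,0,0]]]'
```

```text
time: 19.65
tcp_pos: [583.9, -230.0, 115.5]
tcp_rot: [0.707, 0.707, -0.0, -0.0]
contact_force: [-2.7, 0.5, 5.2]
opening: 48.2
grasp_force: 30.0
time: 19.95
tcp_pos: [583.9, -230.0, 115.4]
tcp_rot: [0.707, 0.707, 0.0, -0.0]
contact_force: [-5.4, 1.8, 12.5]
opening: 48.5
grasp_force: 30.0
```

```bash
python3 -m pendant '[[[0.6,0,0,0,0],[0.6,0,0,0,0],[0.6,0,0,0,0],[0.6,0,0,0,0],[0.6,0,0,-0.5,0],[0.6,0,0,-1,0],[0.6,0,0,-1,0],[0.6,0,0,-1,0],[0.6,0,0,-1,0],[0.6,0,0,-1,0],[0.6,0,0,-1,0],[0.6,0,0,-0.5,0]]]'
python3 -m pendant '[[[-0.1,1,-0.3,0,0],[-0.1,1,-0.3,0,0],[-0.1,1,-0.3,0,0],[-0.1,1,-0.3,0,0],[-0.1,1,-0.3,0,0],[-0.1,1,-0.3,0,0],[-0.1,1,-0.3,0,0],[-0.1,1,-0.3,0,0],[-0.1,1,-0.3,0,0],[-0.1,1,-0.3,0,0],[-0.1,1,-0.3,0,0],[-0.1,1,-0.3,0,0],[-0.1,1,-0.4,0,0],[-0.1,0.96,-0.56,0,0],[-0.1,0,0,0,0],[-0.1,0,0,0,0]]]'
python3 wr.py bijou
```

```text
time: 21.15
tcp_pos: [584.5, -230.3, 292.6]
tcp_rot: [0.707, 0.707, 0.001, 0.002]
contact_force: [-0.1, 0.1, -0.9]
opening: 69.8
grasp_force: 0.0
time: 22.75
tcp_pos: [469.8, 119.2, 289.4]
tcp_rot: [0.707, 0.708, -0.0, 0.0]
contact_force: [0.4, -0.4, -0.2]
opening: 39.2
grasp_force: 0.0
bijou [269.5 181.5 292.5 204.5] [472.2 117.2] res [-0.7 -1.8  0.7  1.8] delta units dx(y),dy(x) -0.05 0.08
bijou [528.5 232.5 559.5 263.5] [736.6  61. ] res [-1.1  2.3  1.1 -2.2] delta units dx(y),dy(x) -2.3 10.66
bijou [515.5 323.5 533.5 343.5] [735.9 -38.2] res [-6.2 -3.   5.9  3.2] delta units dx(y),dy(x) -6.26 10.63
[470.1 118.4 289.3] 38.90181819142398
```

```bash
python3 -m pendant '[[[-0.1,-0.01,0.04,1,0],[-0.1,0,0,1,0],[-0.1,0,0,1,0],[-0.1,0,0,1,0],[-0.1,0,0,1,0],[-0.1,0,0,1,0],[-0.1,0,0,1,0],[-0.1,0,0,0.5,0],[-0.1,0,0,0.19,0],[-0.1,0,0,0,0],[-1,0,0,0,0],[-1,0,0,0,0],[-1,0,0,0,0],[-1,0,0,0,0],[-1,0,0,0,0],[-1,0,0,0,0],[-1,0,0,0,0]]]' 20
```

```text
time: 24.5
tcp_pos: [471.5, 118.9, 97.7]
tcp_rot: [0.707, 0.707, 0.001, 0.0]
contact_force: [-0.5, 0.4, 6.1]
opening: 21.6
grasp_force: 20.0
```

```bash
python3 -m pendant '[[[-1,0,0,-0.5,0],[-1,0,0,-1,0],[-1,0,0,-1,0],[-1,0,0,-1,0],[-1,0,0,-1,0],[-1,0,0,-1,0],[-1,0,0,-0.5,0]]]'
python3 -m pendant '[[[-1,-1,0.1,0,0],[-1,-1,0.1,0,0],[-1,-1,0.1,0,0],[-1,-1,0.1,0,0],[-1,-1,0.1,0,0],[-1,-1,0.1,0,0],[-1,-1,0.1,0,0],[-1,-1,0.1,0,0],[-1,-1,0.1,0,0],[-1,-1,0.1,0,0],[-1,-1,0.1,0,0],[-1,-1,0.05,0,0],[-1,-1,0,0,0],[-1,-1,0,0,0],[-1,-1,0,0,0],[-1,-0.16,0,0,0],[-1,0,0,0,0],[-1,0,0,0,0]]]'
python3 -m pendant '[[[-1,0,0,1,0],[-1,0,0,1,0],[-1,0,0,1,0],[-1,0,0,0.6,0],[-1,0,0,0.4,0],[-1,0,0,0,0],[-1,0,0,0,0]]]'
python3 - <<'E'
from h import *
a=read_camera("scene")[:,:,::-1];b=read_camera("side")[:,:,::-1]
f=lambda im,c,r:cv2.resize(im[r:r+110,c:c+95],None,fx=4,fy=4)
cv2.imwrite("pics/p5.png",np.hstack([f(a,90,150),f(b,300,90)]))
E
```

```text
time: 25.2
tcp_pos: [471.5, 119.0, 249.8]
tcp_rot: [0.707, 0.707, 0.001, 0.001]
contact_force: [-0.2, -0.0, 0.3]
opening: 21.5
grasp_force: 20.0
time: 27.0
tcp_pos: [499.8, -259.1, 246.8]
tcp_rot: [0.707, 0.707, 0.0, -0.0]
contact_force: [0.6, -0.3, 0.7]
opening: 21.7
grasp_force: 20.0
time: 27.7
tcp_pos: [500.2, -260.3, 147.8]
tcp_rot: [0.707, 0.707, 0.0, 0.0]
contact_force: [0.4, -0.8, 0.1]
opening: 21.6
grasp_force: 20.0
```

View pics/p5.png

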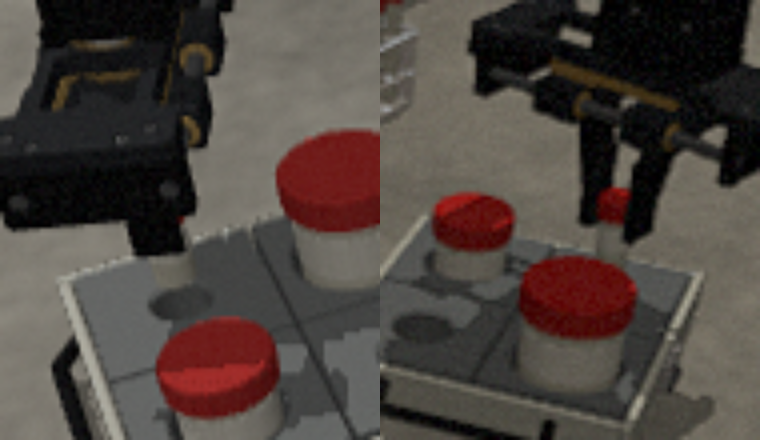

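In the scene crop the vial appears slightly left (-y) of the pocket centre. I'll measure both before lowering.

```bash
python3 - <<'E'
from h import *
I={c:camera_info(c) for c in("scene","side")}
for c in I: cv2.imwrite(f"pics/{c}6.png",read_camera(c)[:,:,::-1])
z0=state()["tcp_pos"][2]-97.7
for n,z in(("bijou",z0),("pot",11),("jar",11)):
  M=model(n)+[0,0,z]
  for c in I:
    for d in cut_out(c,n)[:2]:
      B=bbox(d["mask"]);f=lambda p:pb(I[c],M+[*p,0])-B
      s=least_squares(f,back(I[c],d["position"],z+25),loss="soft_l1");print(n,c,round(d["conf"],2),s.x.round(1),f(s.x).round(1),B)
print(state()["tcp_pos"])
im=cv2.imread("pics/scene6.png")[200:250,100:180]
p=proj(I["scene"],ring(14,36)+[500.3,-260.5,0])-[100,200]
q=proj(I["scene"],ring(10,z0)+[500.3,-260.5,0])-[100,200]
im=cv2.resize(im,None,fx=9,fy=9,interpolation=cv2.INTER_CUBIC)
for w,k in((p,(0,255,0)),(q,(255,0,0))): cv2.polylines(im,[(w*9+4).astype(int)],True,k,1)
cv2.imwrite("pics/p6.png",im)
E
```

```text
bijou scene 0.56 [ 500.3 -255.1] [ -2.4 -14.8   3.9   1.9] [127.5 209.5 138.5 220.5]
bijou scene 0.54 [477.8 106.8] [ 0.6 -1.6 -0.5  1.4] [311.5 174.5 324.5 197.5]
bijou side 0.73 [376.2 164.5] [ 0.3 -1.7 -0.3  1.5] [266.5 246.5 281.5 274.5]
pot scene 0.6 [ 565.  -234.2] [-0.4 -5.8  0.5  1.6] [128.5 228.5 160.5 262.5]
pot side 0.55 [ 598.  -250.6] [-0.1 -4.7  0.1  1.7] [313.5 137.5 333.5 160.5]
jar scene 0.74 [ 445.7 -179.7] [-0.8 -5.9  0.9  1.2] [159.5 181.5 193.5 221.5]
jar side 0.59 [ 480.3 -197. ] [-0.1 -5.   0.1  1.4] [334.5 153.5 364.5 188.5]
[ 499.7443752  -260.28438201  147.12830206]
```

View pics/p6.png

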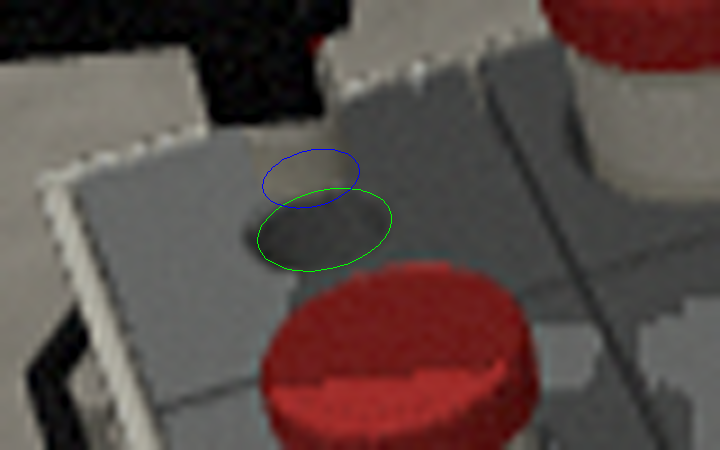

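Relative to the rim as seen here, the vial is only about 1 mm off towards -y, which is well within the 4 mm clearance. I'll nudge it and lower it gently.

```bash
python3 -m pendant '[[[-1,0.04,0,0.3,0],[-1,0,0,0.3,0],[-1,0,0,0.2,0],[-1,0,0,0.14,0],[-1,0,0,0,0]]]'
python3 -m pendant '[[[-1,0,0,0.2,0],[-1,0,0,0.2,0],[-1,0,0,0.1,0],[-1,0,0,0.05,0],[-1,0,0,0.03,0],[-1,0,0,0,0]]]'
```

```text
time: 28.7
tcp_pos: [499.3, -259.1, 122.7]
tcp_rot: [0.707, 0.707, -0.0, -0.001]
contact_force: [0.2, 0.9, -0.2]
opening: 21.5
grasp_force: 20.0
time: 29.3
tcp_pos: [499.8, -259.3, 109.0]
tcp_rot: [0.707, 0.707, 0.0, 0.0]
contact_force: [-0.4, -0.4, 0.9]
opening: 21.6
grasp_force: 20.0
```

```bash
python3 -m pendant '[[[-1,0,0,0.03,0],[-1,0,0,0,0],[-1,0,0,0,0]]]'
python3 -m pendant '[[[-1,0,0,0.03,0],[-1,0,0,0,0],[-1,0,0,0,0]]]'
```

```text
time: 29.6
tcp_pos: [499.9, -259.4, 108.8]
tcp_rot: [0.707, 0.707, 0.0, 0.0]
contact_force: [-1.3, 0.4, 5.4]
opening: 21.6
grasp_force: 20.0
time: 29.9
tcp_pos: [500.1, -259.6, 108.7]
tcp_rot: [0.707, 0.707, 0.0, 0.001]
contact_force: [-3.3, 1.8, 11.9]
opening: 21.6
grasp_force: 20.0
```

```bash
python3 -m pendant '[[[-0.1,0,0,0,0],[-0.1,0,0,0,0],[-0.1,0,0,0,0],[-0.1,0,0,-0.5,0],[-0.1,0,0,-1,0],[-0.1,0,0,-1,0],[-0.1,0,0,-1,0],[-0.1,0,0,-1,0],[-0.1,0,0,-1,0],[-0.1,0,0,-1,0],[-0.1,0,0,-0.75,0],[0.4,0,0,0,0]]]'
python3 -m pendant '[[[0.4,1,0.2,0,0],[0.4,1,0.2,0,0],[0.4,1,0.2,0,0],[0.4,1,0.2,0,0],[0.4,1,0.2,0,0],[0.4,1,0.2,0,0],[0.4,1,0.2,0,0],[0.4,1,0.2,0,0],[0.4,1,0.2,0,0],[0.4,1,0.2,0,0],[0.4,1,0.2,0,0],[0.4,1,0.2,0,0],[0.4,1,0.2,0,0],[0.4,1,0.2,0,0],[0.4,1,0.2,0,0],[0.4,1,0.2,0,0],[0.4,1,0.2,0,0],[0.4,1,0.2,0,0],[0.4,1,0.14,0,0],[0.4,1,0,0,0]]]'
python3 -m pendant '[[[0.4,1,0,0,0],[0.4,1,0,0,0],[0.4,1,0,0,0],[0.4,0,0,0,0],[0.4,0,0,0,0]]]'
python3 wr.py universal
```

```text
time: 31.1
tcp_pos: [500.6, -259.8, 292.5]
tcp_rot: [0.707, 0.707, 0.001, 0.002]
contact_force: [-0.6, 0.1, -0.5]
opening: 42.1
grasp_force: 0.0
time: 33.1
tcp_pos: [593.2, 241.4, 288.0]
tcp_rot: [0.707, 0.707, -0.001, -0.0]
contact_force: [-0.5, -0.0, -0.4]
opening: 61.1
grasp_force: 0.0
time: 33.6
tcp_pos: [592.8, 315.9, 288.0]
tcp_rot: [0.707, 0.707, -0.001, -0.0]
contact_force: [-0.6, -0.4, -1.1]
opening: 61.0
grasp_force: 0.0
universal [264.5 186.5 301.5 221.5] [596.5 312.3] res [-0.4 -2.9  0.4  3. ] delta units dx(y),dy(x) -0.1 0.13
[593.3 314.9 288.2] 60.60494917818825
```

```bash
python3 -m pendant '[[[0.4,-0.04,0.05,1,0],[0.4,0,0,1,0],[0.4,0,0,1,0],[0.4,0,0,1,0],[0.4,0,0,1,0],[0.4,0,0,1,0],[0.4,0,0,0.3,0],[0.4,0,0,0.15,0],[0.4,0,0,0,0],[-1,0,0,0,0],[-1,0,0,0,0],[-1,0,0,0,0],[-1,0,0,0,0],[-1,0,0,0,0],[-1,0,0,0,0],[-1,0,0,0,0]]]' 25
```

```text
time: 35.25
tcp_pos: [594.6, 314.8, 127.7]
tcp_rot: [0.707, 0.707, 0.0, 0.0]
contact_force: [0.5, -0.3, 2.0]
opening: 30.6
grasp_force: 25.0
```

```bash
python3 -m pendant '[[[-1,0,0,-0.5,0],[-1,0,0,-1,0],[-1,0,0,-1,0],[-1,0,0,-1,0],[-1,0,0,-1,0],[-1,0,0,-1,0],[-1,0,0,-0.5,0]]]'
python3 -m pendant '[[[-1,-1,-0.1,0,0],[-1,-1,-0.1,0,0],[-1,-1,-0.1,0,0],[-1,-1,-0.1,0,0],[-1,-1,-0.1,0,0],[-1,-1,-0.1,0,0],[-1,-1,-0.1,0,0],[-1,-1,-0.1,0,0],[-1,-1,-0.1,0,0],[-1,-1,-0.1,0,0],[-1,-1,-0.1,0,0],[-1,-1,-0.1,0,0],[-1,-1,-0.1,0,0],[-1,-1,-0.1,0,0],[-1,-1,-0.1,0,0],[-1,-1,-0.14,0,0],[-1,-1,0,0,0],[-1,-1,0,0,0],[-1,-0.43,0,0,0],[-1,0,0,0,0]]]'
python3 -m pendant '[[[-1,0,0,1,0],[-1,0,0,1,0],[-1,0,0,1,0],[-1,0,0,0.6,0],[-1,0,0,0.3,0],[-1,0,0,0,0],[-1,0,0,0,0]]]'
python3 - <<'E'
from h import *
z0=state()["tcp_pos"][2]-127.7; out=[]
for c,(u,v) in(("scene",(150,190)),("side",(275,130))):
    i=camera_info(c);im=read_camera(c)[v:v+70,u:u+70,::-1]
    im=cv2.resize(im,None,fx=5.5,fy=5.5,interpolation=cv2.INTER_CUBIC)
    for r,z,k in((18,36,(0,255,0)),(14,z0,(255,0,0))):
        cv2.polylines(im,[((proj(i,ring(r,z)+[553.6,-146.5,0])-[u,v]+.5)*5.5).astype(int)],True,k,1)
    out.append(im)
cv2.imwrite("pics/p7.png",np.hstack(out));print(z0)
E
```

```text
time: 35.95
tcp_pos: [594.9, 315.1, 280.9]
tcp_rot: [0.707, 0.707, 0.002, 0.0]
contact_force: [0.1, -0.1, 0.1]
opening: 30.2
grasp_force: 25.0
time: 37.95
tcp_pos: [553.1, -147.4, 277.3]
tcp_rot: [0.708, 0.706, -0.0, -0.0]
contact_force: [-0.3, -0.4, -0.2]
opening: 30.5
grasp_force: 25.0
time: 38.65
tcp_pos: [554.1, -145.8, 181.0]
tcp_rot: [0.707, 0.707, 0.0, 0.0]
contact_force: [1.5, 0.3, 0.1]
opening: 30.5
grasp_force: 25.0
53.289887964009
```

View pics/p7.png

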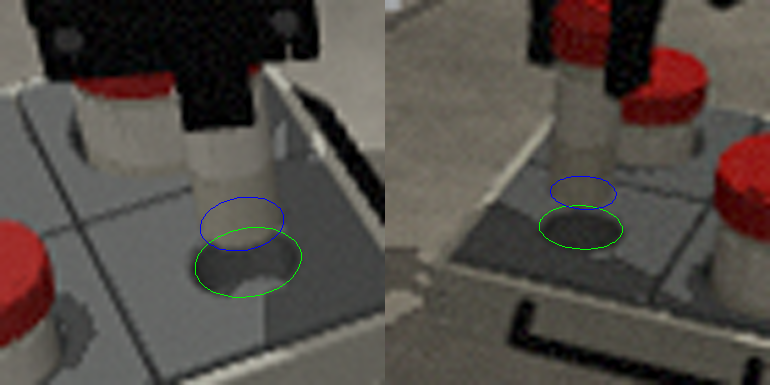

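The tube lines up with its pocket to within about 1.5 mm in both views, so I'll nudge it +1 mm in y and lower.

```bash
python3 -m pendant '[[[-1,0.04,0,0.4,0],[-1,0,0,0.3,0],[-1,0,0,0.2,0],[-1,0,0,0.2,0],[-1,0,0,0,0]]]'
python3 -m pendant '[[[-1,0,0,0.2,0],[-1,0,0,0.2,0],[-1,0,0,0.1,0],[-1,0,0,0.05,0],[-1,0,0,0,0]]]'
```

```text
time: 39.25
tcp_pos: [553.0, -145.0, 151.5]
tcp_rot: [0.707, 0.707, -0.0, -0.001]
contact_force: [1.0, -0.1, -0.5]
opening: 30.5
grasp_force: 25.0
time: 39.75
tcp_pos: [553.5, -145.0, 138.8]
tcp_rot: [0.707, 0.707, 0.0, 0.0]
contact_force: [0.4, -0.4, -0.7]
opening: 30.3
grasp_force: 25.0
```

```bash
python3 -m pendant '[[[-1,0,0,0.02,0],[-1,0,0,0,0],[-1,0,0,0,0]]]'
python3 -m pendant '[[[-1,0,0,0.03,0],[-1,0,0,0,0],[-1,0,0,0,0]]]'
```

```text
time: 40.05
tcp_pos: [553.7, -145.1, 138.6]
tcp_rot: [0.707, 0.707, 0.0, 0.0]
contact_force: [-0.1, -0.5, 4.0]
opening: 30.4
grasp_force: 25.0
time: 40.35
tcp_pos: [553.9, -145.1, 138.5]
tcp_rot: [0.707, 0.707, 0.0, 0.001]
contact_force: [-2.0, 1.2, 9.2]
opening: 30.4
grasp_force: 24.9
```

```bash
python3 -m pendant '[[[0,0,0,0,0],[0,0,0,0,0],[0,0,0,0,0],[0,0,0,-0.5,0],[0,0,0,-1,0],[0,0,0,-1,0],[0,0,0,-1,0],[0,0,0,-1,0],[0,0,0,-1,0],[0,0.8,0,-0.5,0],[0,1,0,0,0],[0,1,0,0,0],[0,1,0,0,0],[0,1,0,0,0],[0,0,0,0,0],[0,0,0,0,0]]]'
python3 - <<'E'
from h import *
a=read_camera("scene")[:,:,::-1];b=read_camera("side")[:,:,::-1]
f=lambda im,c,r,w:cv2.resize(im[r:r+130,c:c+w],None,fx=2.9,fy=2.9)
cv2.imwrite("pics/p8.png",np.vstack([np.hstack([f(a,100,165,136),f(b,265,90,136)]),]))
cv2.imwrite("pics/p9.png",a)
E
```

```text
time: 41.95
tcp_pos: [553.5, -24.9, 288.2]
tcp_rot: [0.707, 0.707, 0.0, 0.0]
contact_force: [-0.6, -0.1, 0.0]
opening: 43.3
grasp_force: 0.0
```

View pics/p8.png

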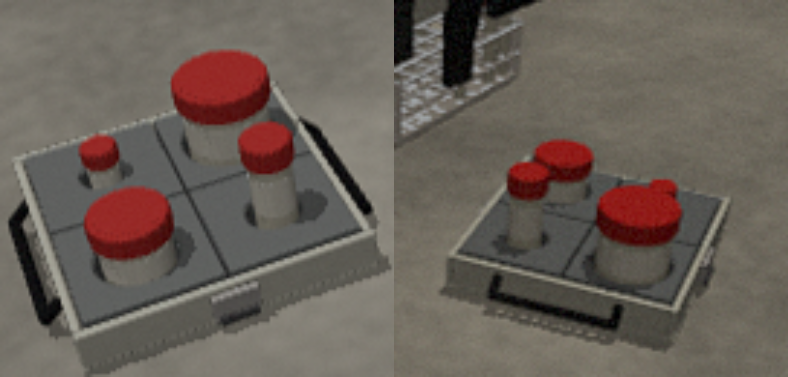

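View pics/p9.png

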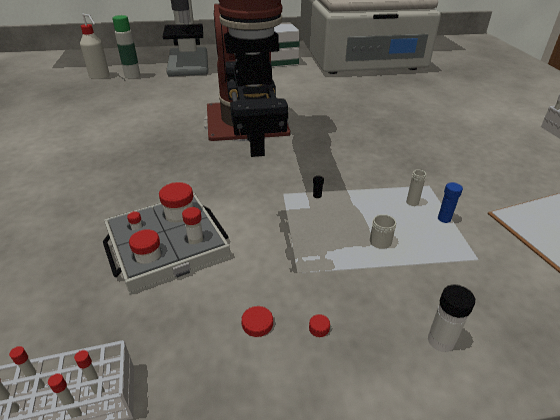

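All four stand upright in their pockets. The open pot (382,232), open tube (416,188), black vial and blue tube stand where they were, and the gripper is clear.

```bash
python3 -c "
from cell import *
print(hand_in())"
```

```text
the job is handed in; nothing more can be done
None
```

I set the four capped containers down upright in their matching holders, left the open containers and look-alikes untouched, and handed the job in at about 42 s; no verdict came back.

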